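Dock the desk lamp's battery and lock it in

ROBOT

A 6-joint arm with a two-finger parallel gripper is mounted at the origin on the work surface. World frame = base frame: x ahead of the robot, y to its left, z up, the work surface at z = 0. Lengths are in m, angles in rad, forces in N, time in s.
With the tool pointing down it reaches from about 0.4 to 0.925 m from the base axis. Payload 3.4 kg.
Tool frame: the origin (TCP) lies midway between the tips of the shut fingers; the grasp point (between the pads) lies 19 mm behind it (arm.grip_point_offset is the distance from the TCP to the grasp point, in m); x points along the fingers, y is the direction in which the jaws open and shut, and the axes are right-handed (so a half turn about x gives the same grasp; the last joint's range is limited). The gripper opens to 85 mm and grips with 20 to 120 N. Pads are 22 mm wide; open, the fingers measure 114 mm over their backs; the gripper's body (76 mm by 85 mm) begins 54 mm behind the grasp point. The pads swing forward as they close: fully open they stand 13 mm farther back than shut.
Start: joints at [-1.276, 0.307, 1.506, -0, 1.328, -0.073], TCP at [0.207, -0.536, 0.231] pointing down, gripper open.
Joint ranges: [-3.12, 3.12], [-1.05, 2.28], [0.14, 2.33], [-1.42, 4.57], [0.1, 2.73], [-2.68, 2.68]. Speed limits (rad/s): [2.57, 2.57, 3.14, 3.14, 3.14, 3.14].

INTERFACE

Orientations are given as a unit quaternion [w, x, y, z].
In Python, from bench import arm, vision gives the robot as it stands. The module is installed in compiled form; this text tells all that it offers.
- The arm moves only by the tool arm_command, never from a script. Its argument "plan" is a list of rows, each a list of 7 numbers: the turn, a rotation vector about the world's x, y, z in units of 6 degrees (1.0 is 6 degrees), then the shift along the world's x, y, z in units of 30 mm (1.0 is 30 mm), then the finger opening in mm, from 0 to 85.4. In form: [[rx, ry, rz, x, y, z, grip], ...]. A call has 1 to 5 rows; each row shifts and turns the commanded pose from where the row before left it; what a row does not reach is not made up. A row lasts 1/12 s, in which the tool goes at most 41.7 mm and 7.16 degrees, less where a joint would pass 70% of its speed; a pose out of reach is approached as far as the arm can. A call is refused whole if a number of a shift passes 1 or a number of a turn 1, either way. A call with a gripper value outside its range is refused whole. The fingers move at their own pace and stop on an object; "grip_force" is the grip in N (left out, the last holds). Time passes only in rows, so rows that do not move let the fingers close. It gives the time, the measured TCP pose, the force and the opening at its end, in the units of the state.
- arm.state(): the state, without advancing time (a new reading comes with each control period).
- vision.get_image(name): name is "scene" or "top"; returns the picture (420x560x3 uint8, red, green, blue); there is no depth.
- vision.calibration(name): a dict with "K" (3x3 intrinsics, pixels), "k1" (the pictures are not rectified: a ray, as slopes to the right and down, at radius r is drawn at 1 + k1 r^2 times it, then the intrinsics apply), "origin" and "orientation" of the camera in the world. Camera axes: x right, y down, z forward; pixel columns grow to the right and rows downward; lengths in m; the calibration is good to about 2 mm. A picture is of the moment at which its call begins. calibration takes no time and is no camera call.
- arm.sign_off(): hands the job in, once; it reports no verdict.
The state is a dict: "time": time; "joints": joint angles; "dq": joint speeds; "tau": joint torques, N m; "position": TCP position; "eef_rot": TCP orientation; "force": force on the tool from outside, world axes, zero at the start; "ft_torque": the same for the moment, N m; "finger_gap": finger opening in m.
Only numpy, scipy, OpenCV 4.12 (cv2) and the standard library are available. Lean on these libraries where they do the work, as an engineer would, in place of code of your own. Each camera call takes 0.05 s, during which the arm holds its last target. There are 200 camera calls.

TASK

Put the lamp's spare battery on charge: swing the steel locking lever off the charging dock's pocket, stand the battery pack upright in the pocket, grip tab up and pushed fully home, then swing the lever back over the battery as far as its stop. Let go of everything, and leave the mug, phone, bottle and jar where they are.

Things in the scene. Friction and masses are not known exactly. Their poses are not given: they have to be found in the camera images.
- battery: Loose grey battery pack, about 110 g, standing upright on the desk. Lower part 44 (x) x 30 (y) x 30 (z) mm with a thin black band; on top of it, centred, a ribbed grip tab 40 (x) x 20 (y) mm, 24 mm tall; 54 mm tall in all. Origin: centre of the underside; z up. It works either way round (half a turn about z makes no difference).
- dock: White charging dock fixed to the desk, 150 (x) x 90 (y) x 34 (z) mm. Origin: centre of the underside; z up. In its top, 20 mm towards -x of its centre, is a rectangular pocket 48 (x) x 34 (y) mm and 26 mm deep, its mouth widening by 4 mm all round over the top 8 mm. 32 mm towards +x of its centre stands a round post, 20 mm across, that carries the lever.
- seat (a point): Centre of the pocket's floor, 8 mm above the desk and 26 mm below the dock's top; axes are the dock's. A seated battery has its underside here, its x along the dock's x (either way), its grip tab 4 to 28 mm above the dock's top, so 62 mm above the desk at most.
- lever (a joint): Angle (rad) of the steel locking lever, a flat arm 14 mm wide turning level about the post. 0: shut at its stop, lying along the dock's -x over the pocket. Grows to 1.9 counter-clockwise seen from above (to the dock's -y); from 1.2 the pocket is clear. Stays where left (1 N at the knob). Arm 65 to 71 mm above the desk: only a fully seated battery passes under it, with 2 to 3 mm to spare.
- lever_pivot (a point): Point on the lever's turning axis, 64.5 mm above the desk.
- lever_knob (a point): Centre of the top of the black round upright knob at the lever's free end, 91 mm above the desk and 90 mm from the turning axis. The knob is 14 mm in diameter and stands 20 mm above the arm; it can be gripped from above or pushed.
- mug: White mug, 80 mm across, 90 mm tall, handle towards its +y; origin: centre of the underside. A bystander.
- phone: Black phone lying flat, 150 (x) x 72 (y) x 9 mm; origin: centre of the underside. A bystander.
- bottle: Clear drinking bottle with a black cap, 70 mm across, 190 mm tall; origin: centre of the underside. A bystander.
- jar: Small white jar with a grey cap, 60 mm across, 50 mm tall; origin: centre of the underside. A bystander.
Things that resemble listed ones, but are neither listed nor needed, are in the scene too. Leave any blue look-alike of the dock alone.

How it is judged:
By the outcome, as a careful person would: the job done as asked, in the order asked, and still so for the second after the job is handed in, with the robot touching nothing.
It also fails if it takes over 72 s, if anything falls off the work surface, if the arm or the gripper's body presses on something with over 40 N, if the wrist force passes 120 N, or if a joint passes its speed limit or range.

## Working session

There is one attempt and no reset: what is moved stays moved. The work goes in short steps, Python scripts to look and compute and a tool call to move; the robot and the scene stay as the last step left them, time stands still between calls to the robot, and variables do not carry over. Pictures are saved under pics/ and viewed, about 8 in all and at most 12, crops included, and the job is handed in when it is done.

Besides the shell and the picture viewer there is one more tool, called after ">>>" by a JSON object that holds its "name" and its "arguments". arm_command: Moves the arm, as the interface text tells. Its arguments: {"type":"object","properties":{"plan":{"type":"array"},"grip_force":{"type":"number"}},"required":["plan"]}

```bash
mkdir -p pics; cat > h.py <<'E'
import numpy as np, cv2
from bench import arm, vision
from scipy.spatial.transform import Rotation as R
def cam(n):
    c=vision.calibration(n); q=c["orientation"]
    return np.array(c["K"]),c["k1"],np.array(c["origin"]),R.from_quat([q[1],q[2],q[3],q[0]]).as_matrix()
def px2w(n,u,v,z):
    K,k1,o,M=cam(n); d=np.array([(u-K[0,2])/K[0,0],(v-K[1,2])/K[1,1]]); s=d.copy()
    for _ in range(30): s=d/(1+k1*(s@s))
    r=M@np.array([s[0],s[1],1]); return o+r*(z-o[2])/r[2]
def w2px(n,p):
    K,k1,o,M=cam(n); c=M.T@(np.array(p,float)-o); s=c[:2]/c[2]; s=s*(1+k1*(s@s))
    return np.array([K[0,0]*s[0]+K[0,2],K[1,1]*s[1]+K[1,2]])
def snap(n,f,crop=None,k=1):
    im=vision.get_image(n)[:,:,::-1]
    if crop: im=im[crop[1]:crop[3],crop[0]:crop[2]]
    cv2.imwrite(f,cv2.resize(im,None,fx=k,fy=k,interpolation=cv2.INTER_CUBIC))
E
python3 - <<'E'
from h import *
snap("top","pics/t0.png"); snap("scene","pics/s0.png")
for n in("top","scene"): print(vision.calibration(n))
print(arm.state()); print(arm.grip_point_offset)
E
```

```text
{'K': array([[443.65934062,   0.        , 270.54447852],
       [  0.        , 443.65934062, 208.40295159],
       [  0.        ,   0.        ,   1.        ]]), 'k1': -0.055539477120621336, 'origin': array([0.46598777, 0.0074037 , 1.25094443]), 'orientation': array([-0.02715219,  0.70806684, -0.70505234,  0.02837793])}
{'K': array([[455.87595262,   0.        , 275.38091064],
       [  0.        , 455.87595262, 205.11263706],
       [  0.        ,   0.        ,   1.        ]]), 'k1': -0.0039421050956638054, 'origin': array([0.99749075, 0.76362852, 1.04445372]), 'orientation': array([-0.0901875 ,  0.25589789,  0.89849146, -0.34510229])}
{'time': 0.1, 'joints': array([-1.27549919e+00,  3.07484957e-01,  1.50758973e+00, -1.56386646e-05,
        1.32841009e+00, -7.34994517e-02]), 'dq': array([ 0.00142658, -0.00228348, -0.00215379, -0.00157745, -0.00135178,
       -0.00021651]), 'tau': array([-8.09599187e-04, -4.58533359e+01, -2.52609694e+01, -2.90117696e-04,
        5.46390118e-03,  8.46585692e-06]), 'position': array([ 0.20706381, -0.53571789,  0.23046302]), 'eef_rot': array([-0.12898859, -0.6950391 , -0.13031712,  0.69519784]), 'force': array([-0.15340601,  0.22869576,  0.31022056]), 'ft_torque': array([-0.03254009,  0.01492854, -0.00245537]), 'finger_gap': 0.08541547263621603}
0.0187
```

View pics/t0.png

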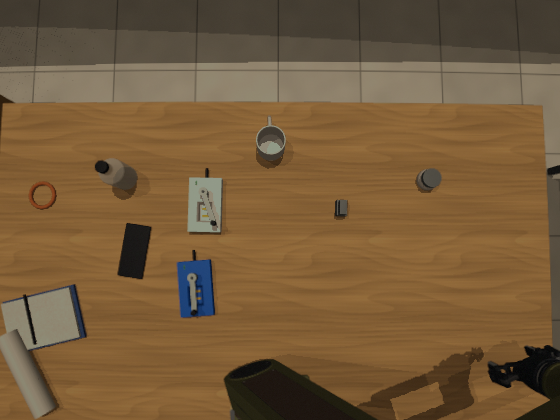

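View pics/s0.png

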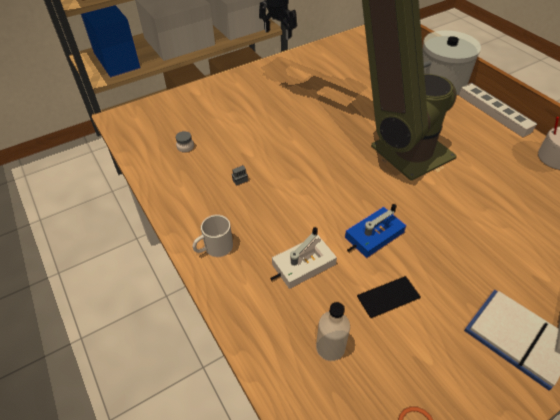

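Top view: white dock at (205,205), its blue look-alike at (196,289). The battery's only candidate is the small grey block at (342,208), since the jar at (429,179) is round. The dock is the white one with the steel lever. The scene view agrees: dock at (304,258), battery at (240,174). I'll check both choices in close crops.

```bash
python3 - <<'E'
from h import *
im=vision.get_image("top")[:,:,::-1]
a=cv2.resize(im[165:245,170:240],None,fx=7,fy=7,interpolation=cv2.INTER_CUBIC)
b=cv2.resize(im[190:230,325:360],None,fx=8,fy=8,interpolation=cv2.INTER_CUBIC)
c=np.zeros((560,490+280,3),np.uint8); c[:,:490]=a; c[:320,490:]=b
cv2.imwrite("pics/c1.png",c)
E
```

```text
(no output)
```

View pics/c1.png

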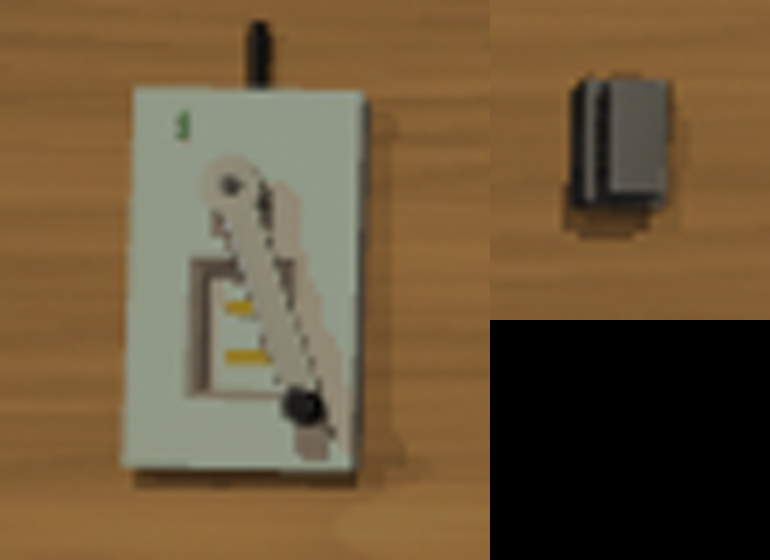

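Crop: on the white dock the lever is part open, with the pivot at (231,184) and the knob at (302,405) of the 7x crop. The dock's top corners are (133,88), (366,91), (354,468), (122,466). The battery's tab top is a light face (610..670, 78..195) in the 8x crop, long side along world x. The look matches the description.

```bash
python3 - <<'E'
from h import *
f=lambda x,y:((x+.5)/7-.5+170,(y+.5)/7-.5+165)
g=lambda x,y:((x-490+.5)/8-.5+325,(y+.5)/8-.5+190)
C=[px2w("top",*f(*p),.034) for p in[(133,88),(366,91),(354,468),(122,466)]]
C=np.array(C); print(C.round(4)); print("centre",C.mean(0)); 
d=[np.linalg.norm(C[i]-C[(i+1)%4]) for i in range(4)];print(d)
ax=(C[0]+C[1]-C[2]-C[3]);yaw=np.arctan2(ax[1],ax[0]);print("yaw",yaw)
ay=(C[0]+C[3]-C[1]-C[2]);print("yaw2",np.arctan2(-ay[0],ay[1]))
pv=px2w("top",*f(231,184),.072);kn=px2w("top",*f(302,405),.091);print("pivot",pv,"knob",kn,np.linalg.norm((pv-kn)[:2]))
c,s=np.cos(yaw),np.sin(yaw);Rm=np.array([[c,-s],[s,c]])
print("pivot pred",C.mean(0)[:2]+Rm@[.032,0],"seat",C.mean(0)[:2]+Rm@[-.02,0])
v=Rm.T@(kn-pv)[:2];print("lever",np.arctan2(-v[1],-v[0]))
B=np.array([px2w("top",*g(*p),.054) for p in[(610,79),(668,79),(667,193),(609,195)]]);print(B.round(4),B.mean(0))
# grey mask for base
im=vision.get_image("scene")[:,:,::-1]
cv2.imwrite("pics/s1.png",np.hstack([cv2.resize(im[225:290,265:345],None,fx=6,fy=6,interpolation=cv2.INTER_CUBIC),cv2.resize(im[155:194,220:260],None,fx=8,fy=10,interpolation=cv2.INTER_CUBIC)]))
for n,p in(("bat",[*B.mean(0)[:2],.054]),("knob",kn),("piv",pv),("seat",[*(C.mean(0)[:2]+Rm@[-.02,0]),.034])):
  u=w2px("scene",p);print(n,u,(u-[265,225])*6,((u-[220,155])*[8,10]+[480,0]))
for p in C: print("c",(w2px("scene",p)-[265,225])*6)
for p in B: print("b",((w2px("scene",p)-[220,155])*[8,10]+[480,0]))
E
```

```text
[[0.6477 0.2331 0.034 ]
 [0.6468 0.1406 0.034 ]
 [0.4979 0.1434 0.034 ]
 [0.4982 0.2346 0.034 ]]
centre [0.57263804 0.18793368 0.034     ]
[np.float64(0.09243338472210862), np.float64(0.14899686895791), np.float64(0.09114825113903165), np.float64(0.1495527219390989)]
yaw -0.014346364744348925
yaw2 -0.00658709998550257
pivot [0.60511301 0.18770142 0.072     ] knob [0.51980519 0.15682935 0.091     ] 0.09072214896582614
pivot pred [0.60463475 0.18747461] seat [0.5526401 0.1882206]
lever 0.36157435032112023
[[ 0.5854 -0.1818  0.054 ]
 [ 0.5855 -0.2015  0.054 ]
 [ 0.5467 -0.2008  0.054 ]
 [ 0.546  -0.1811  0.054 ]] [ 0.56592442 -0.1912964   0.054     ]
bat [238.43536181 168.82283119] [-159.38782915 -337.06301285] [627.48289446 138.22831192]
knob [314.37130606 228.47333622] [296.22783633  20.84001735] [1234.97044844  734.73336224]
piv [293.82047832 254.44625878] [172.92286993 176.6775527 ] [1070.56382657  994.46258784]
seat [309.96634005 254.38150171] [269.79804031 176.28901024] [1199.73072041  993.81501707]
c [145.96246838 344.51292061]
c [ 36.69442267 193.93635646]
c [312.54387823  59.0124619 ]
c [428.76765442 195.16185023]
b [595.03100026 179.34068339]
b [571.15598356 142.33454251]
b [658.6831234   98.23157654]
b [684.46299914 133.69308656]
```

View pics/s1.png

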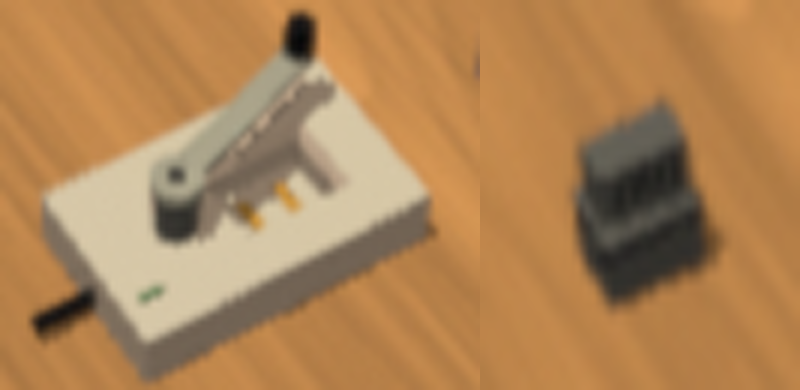

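```bash
python3 - <<'E'
from h import *
s=arm.state();q=s["eef_rot"];M=R.from_quat([q[1],q[2],q[3],q[0]]).as_matrix();print(M.round(3))
w=np.array([np.degrees(np.arctan2(M[1,1],M[0,1]))]);print("yaw of jaw axis deg",w)
print("mug",px2w("top",270,145,.09),"jar",px2w("top",429,178,.05),"bottle",px2w("top",103,168,.19))
print("blue",[px2w("top",*p,.034) for p in[(178,262),(213,317)]])
E
```

```text
[[-0.     0.36  -0.933]
 [ 0.001 -0.933 -0.36 ]
 [-1.    -0.001 -0.   ]]
yaw of jaw axis deg [-68.87231612]
mug [0.72639707 0.00773715 0.09      ] jar [ 0.64635927 -0.43027913  0.05      ] bottle [0.64642441 0.414156   0.19      ]
blue [array([0.4137376 , 0.25782395, 0.034     ]), array([0.26587513, 0.16021333, 0.034     ])]
```

>>> {"name": "arm_command", "arguments": {"plan": [[0,0,0,0.9,0.7,0,85],[0,0,0,0.9,0.7,0,85],[0,0,0,0.9,0.7,0,85],[0,0,0,0.9,0.7,0,85],[0,0,0,0.9,0.7,0,85]], "grip_force": 30}}

```text
time: 0.62
position: [0.3431, -0.4302, 0.2311]
eef_rot: [-0.129, -0.695, -0.13, 0.695]
force: [-0.1, -0.4, -0.8]
finger_gap: 0.0851
```

>>> {"name": "arm_command", "arguments": {"plan": [[0,0,-0.6,0.6,1,0,85],[0,0,-0.6,0.6,1,0,85],[0,0,-0.6,0.6,1,0,85],[0,0,-0.6,0.6,1,0,85],[0,0,-0.6,0.6,1,0,85]]}}

```text
time: 1.03
position: [0.4328, -0.2797, 0.2312]
eef_rot: [-0.018, -0.707, -0.018, 0.707]
force: [1.2, -0.2, 0.2]
finger_gap: 0.0846
```

>>> {"name": "arm_command", "arguments": {"plan": [[0,0,-0.6,0.6,1,0,85],[0,0,0,0.6,1,0,85],[0,0,0,0.6,1,0,85],[0,0,0,0.6,1,0,85],[0,0,0,0.4,1,0,85]]}}

```text
time: 1.45
position: [0.5177, -0.1298, 0.2313]
eef_rot: [-0.003, 0.707, -0.003, -0.707]
force: [0.9, -0.3, -0.4]
finger_gap: 0.0848
```

>>> {"name": "arm_command", "arguments": {"plan": [[0,0,0,0,1,0,50],[0,0,0,0,1,0,50],[0,0,0,0,1,0,50],[0,0,0,0,1,0,50],[0,0,0,0,1,0,50]]}}

```text
time: 1.87
position: [0.5159, 0.0201, 0.2311]
eef_rot: [0.003, -0.707, 0.003, 0.707]
force: [0.7, 0.8, -0.4]
finger_gap: 0.0501
```

>>> {"name": "arm_command", "arguments": {"plan": [[0,0,0,0,1,0,50],[0,0,0,0,1,0,50],[0,0,0,0,1,0,50],[0,0,0,0,1,0,50],[0,0,0,0.14,0.56,-0.7,50]]}}

```text
time: 2.28
position: [0.5225, 0.1591, 0.2137]
eef_rot: [-0.003, 0.71, -0.001, -0.704]
force: [0.2, 0.8, -0.4]
finger_gap: 0.0497
```

>>> {"name": "arm_command", "arguments": {"plan": [[0,0,0,0,0,-1,50],[0,0,0,0,0,-1,50],[0,0,0,0,0,-1,50],[0,0,0,0,0,0,50],[0,0,0,0,0,0,50]]}}

```text
time: 2.7
position: [0.5189, 0.1552, 0.119]
eef_rot: [0.002, -0.705, 0.003, 0.709]
force: [-0.1, -0.3, 0.6]
finger_gap: 0.0502
```

```bash
python3 - <<'E'
from h import *
snap("scene","pics/s2.png",(255,180,355,290),5); print(arm.state()["position"])
E
```

```text
[0.52063091 0.15545845 0.12062075]
```

View pics/s2.png

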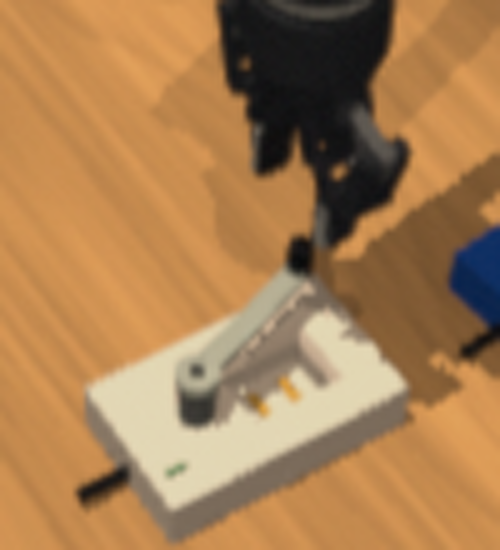

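The view shows the open fingertips at (270,170) and (335,235) straddling the knob at (300,243). I'll descend and grip.

>>> {"name": "arm_command", "arguments": {"plan": [[0,0,0,0,0,-0.75,50],[0,0,0,0,0,-0.75,50],[0,0,0,0,0,0,50],[0,0,0,0,0,0,12],[0,0,0,0,0,0,5]], "grip_force": 25}}

```text
time: 3.17
position: [0.5221, 0.1556, 0.0774]
eef_rot: [-0.003, 0.708, -0.003, -0.706]
force: [0.4, -0.2, -0.3]
finger_gap: 0.0266
```

>>> {"name": "arm_command", "arguments": {"plan": [[0,0,0,0,0,0,5],[0,0,0,0,0,0,5],[0,0,0,0,0,0,5],[0,0,0,0,0,0,5]]}}

```text
time: 3.5
position: [0.5223, 0.1558, 0.0773]
eef_rot: [-0.003, 0.709, -0.003, -0.706]
force: [0.3, -0.9, 7.6]
finger_gap: 0.0127
```

>>> {"name": "arm_command", "arguments": {"plan": [[0,0,0,0,0,0.04,5],[0,0,0,0.25,-0.51,0,5],[0,0,0,0.34,-0.45,0,5],[0,0,0,0.42,-0.38,0,5],[0,0,0,0,0,0,5]]}}

```text
time: 3.92
position: [0.5517, 0.1129, 0.0773]
eef_rot: [0.002, -0.707, 0.004, 0.707]
force: [-2.5, -3.4, 5.7]
finger_gap: 0.0124
```

>>> {"name": "arm_command", "arguments": {"plan": [[0,0,0,0.49,-0.29,0,5],[0,0,0,0.53,-0.2,0,5],[0,0,0,0.56,-0.09,0,5],[0,0,0,0,0,0,5],[0,0,0,0,0,0,5]]}}

```text
time: 4.33
position: [0.6002, 0.0972, 0.0774]
eef_rot: [-0.003, 0.708, -0.003, -0.706]
force: [1.9, -3.1, 4.0]
finger_gap: 0.0129
```

>>> {"name": "arm_command", "arguments": {"plan": [[0,0,0,0,0,0,40],[0,0,0,0,0,0,40],[0,0,0,0,0,0,40],[0,0,0,0,0,1,50],[0,0,0,0,0,1,50]]}}

```text
time: 4.75
position: [0.5947, 0.0981, 0.1344]
eef_rot: [0.003, -0.704, 0.003, 0.71]
force: [-0.3, -0.6, -0.3]
finger_gap: 0.0503
```

>>> {"name": "arm_command", "arguments": {"plan": [[0,0,0,0,-1,0,50],[0,0,0,0,-1,0,50],[0,0,0,0,-1,0,50],[0,0,0,0,-1,0,50],[0,0,0,0,-1,0,50]]}}

```text
time: 5.17
position: [0.5968, -0.0525, 0.1363]
eef_rot: [0.003, -0.707, 0.002, 0.708]
force: [-0.1, -0.2, 0.1]
finger_gap: 0.0498
```

>>> {"name": "arm_command", "arguments": {"plan": [[0,0,0,-0.3,-1,0,50],[0,0,0,-0.4,-1,0,50],[0,0,0,-0.43,-1,0,50],[0,0,0,0,-1,0,50],[0,0,0,0,-0.6,0,50]]}}

```text
time: 5.58
position: [0.5624, -0.192, 0.1361]
eef_rot: [0.003, -0.707, 0.003, 0.708]
force: [0.6, -0.9, 0.6]
finger_gap: 0.0504
```

>>> {"name": "arm_command", "arguments": {"plan": [[0,0,0,0,0,0,50],[0,0,0,0,0,-1,50],[0,0,0,0,0,0,50]]}}

```text
time: 5.83
position: [0.5607, -0.1882, 0.1027]
eef_rot: [0.004, -0.704, 0.002, 0.71]
force: [-1.6, 0.9, -0.1]
finger_gap: 0.0501
```

```bash
python3 - <<'E'
from h import *
im=vision.get_image("scene")[:,:,::-1]; t=vision.get_image("top")[:,:,::-1]
r=lambda a,k:cv2.resize(a,None,fx=k,fy=k,interpolation=cv2.INTER_CUBIC)
o=np.zeros((420,800,3),np.uint8); a=r(im[130:200,205:275],5.7)[:400,:400]; b=r(t[175:242,180:230],6); o[:a.shape[0],:a.shape[1]]=a; o[:b.shape[0],450:450+b.shape[1]]=b
cv2.imwrite("pics/c3.png",o); print(arm.state()["position"])
E
```

```text
[ 0.56234321 -0.18833902  0.10526588]
```

View pics/c3.png

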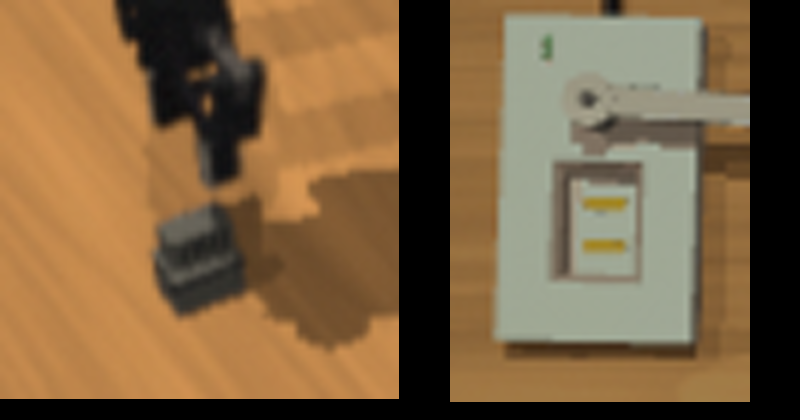

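Left: the fingers hang over the battery, tips near (220,180), tab top near (195,235). Right: the lever is off and the pocket clear, mouth (550..643, 160..282), centre (596.5,221).

```bash
python3 - <<'E'
from h import *
print(px2w("top",204.0,211.4,.034))
E
```

```text
[0.55271172 0.18863211 0.034     ]
```

>>> {"name": "arm_command", "arguments": {"plan": [[0,0,0,0.12,-0.09,-0.8,50],[0,0,0,0,0,-0.8,50],[0,0,0,0,0,-0.7,50],[0,0,0,0,0,0,50],[0,0,0,0,0,0,50]]}}

```text
time: 6.35
position: [0.5673, -0.1917, 0.0374]
eef_rot: [0.003, -0.706, 0.002, 0.708]
force: [0.7, 1.2, 0.6]
finger_gap: 0.0501
```

>>> {"name": "arm_command", "arguments": {"plan": [[0,0,0,-0.04,0,-0.1,50],[0,0,0,0,0,0,10],[0,0,0,0,0,0,10],[0,0,0,0,0,0,10],[0,0,0,0,0,0,10]], "grip_force": 50}}

```text
time: 6.77
position: [0.5675, -0.193, 0.0359]
eef_rot: [-0.003, 0.708, -0.003, -0.706]
force: [-0.5, 0.6, 6.4]
finger_gap: 0.0184
```

>>> {"name": "arm_command", "arguments": {"plan": [[0,0,0,0,0,0,10],[0,0,0,0,0,0,10],[0,0,0,0,0,0,10],[0,0,0,0,0,0,10],[0,0,0,0,0,0,10]]}}

```text
time: 7.18
position: [0.5676, -0.193, 0.0359]
eef_rot: [-0.003, 0.708, -0.003, -0.706]
force: [0.2, 2.6, 6.9]
finger_gap: 0.0192
```

>>> {"name": "arm_command", "arguments": {"plan": [[0,0,0,0,0,0.3,10],[0,0,0,0,0,0.8,10],[0,0,0,0,0,1,10],[0,0,0,0,0,0.8,10],[0,0,0,0,0,0,10]]}}

```text
time: 7.6
position: [0.57, -0.1944, 0.1272]
eef_rot: [-0.002, 0.71, -0.004, -0.704]
force: [0.7, -1.2, -0.2]
finger_gap: 0.0186
```

>>> {"name": "arm_command", "arguments": {"plan": [[0,0,0,-0.1,0.6,0.3,10],[0,0,0,-0.2,1,0.2,10],[0,0,0,-0.2,1,0,10],[0,0,0,0,1,0,10],[0,0,0,0,1,0,10]]}}

```text
time: 8.02
position: [0.5503, -0.0538, 0.1362]
eef_rot: [0.003, -0.707, 0.003, 0.708]
force: [0.3, -0.5, -1.5]
finger_gap: 0.0187
```

>>> {"name": "arm_command", "arguments": {"plan": [[0,0,0,0,1,0,10],[0,0,0,0,1,0,10],[0,0,0,0,1,0,10],[0,0,0,0,1,0,10],[0,0,0,0,1,0,10]]}}

```text
time: 8.43
position: [0.5508, 0.0964, 0.136]
eef_rot: [0.003, -0.707, 0.003, 0.708]
force: [0.8, -0.4, -0.8]
finger_gap: 0.019
```

>>> {"name": "arm_command", "arguments": {"plan": [[0,0,0,0,1,0,10],[0,0,0,0,1,0,10],[0,0,0,0,0.8,0,10],[0,0,0,0,0.35,0,10],[0,0,0,0,0,0,10]]}}

```text
time: 8.85
position: [0.5512, 0.1917, 0.136]
eef_rot: [0.002, -0.707, 0.002, 0.707]
force: [-0.0, -0.2, -1.6]
finger_gap: 0.0191
```

>>> {"name": "arm_command", "arguments": {"plan": [[0,0,0,0,0,0,10],[0,0,0,0,0,0,10],[0,0,0,0,0,0,10]]}}

```text
time: 9.1
position: [0.5515, 0.1881, 0.1363]
eef_rot: [0.003, -0.707, 0.004, 0.707]
force: [-0.1, -0.0, -1.0]
finger_gap: 0.0185
```

>>> {"name": "arm_command", "arguments": {"plan": [[0,0,0,0.1,0,-0.8,10],[0,0,0,0,0,-0.8,10],[0,0,0,0,0,-0.3,10],[0,0,0,0,0,0,10],[0,0,0,0,0,0,10]]}}

```text
time: 9.52
position: [0.5544, 0.1887, 0.0793]
eef_rot: [0.003, -0.707, 0.003, 0.708]
force: [-0.9, -0.9, -0.5]
finger_gap: 0.0186
```

```bash
python3 - <<'E'
from h import *
p=arm.state()["position"];print(p)
im=vision.get_image("scene")[:,:,::-1]; t=vision.get_image("top")[:,:,::-1]
r=lambda a,k:cv2.resize(a,None,fx=k,fy=k,interpolation=cv2.INTER_CUBIC)
o=np.zeros((480,800,3),np.uint8); a=r(im[215:290,262:342],6); b=r(t[175:242,180:230],6); o[:a.shape[0],:a.shape[1]]=a; o[:b.shape[0],490:490+b.shape[1]]=b
cv2.imwrite("pics/c4.png",o)
E
```

```text
[0.55438466 0.18873718 0.07925895]
```

View pics/c4.png

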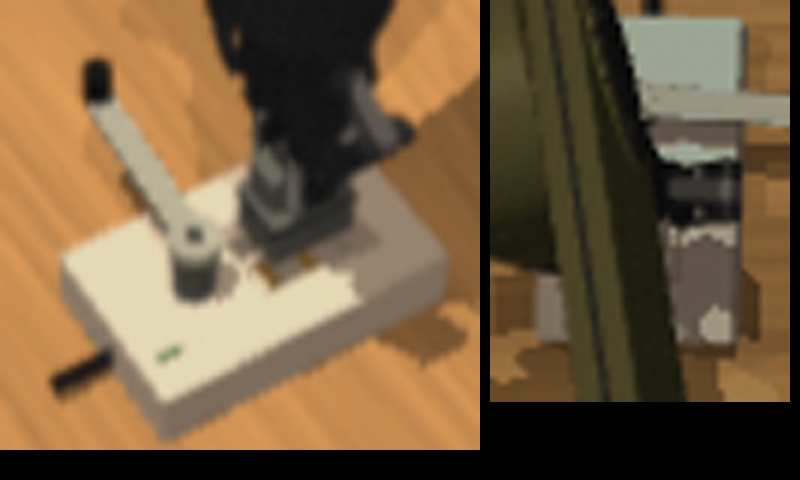

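Battery hangs over the pocket; its lower corners in the scene crop are about (262,258) near and (355,215) right. I'll compare these with the prediction.

```bash
python3 - <<'E'
from h import *
for sx,sy in((1,1),(-1,1),(1,-1)):
  p=[.5527+sx*.022-sy*0*.0,.1885+sy*.015-sx*.0002,.0434]
  print(((w2px("scene",p)-[262,215]+.5)*6))
for d in([.003,0],[0,.003]):
  print(((w2px("scene",[.5527+d[0],.1885+d[1],.0434])-w2px("scene",[.5527,.1885,.0434]))*6))
E
```

```text
[269.74844192 272.07881705]
[351.69967591 229.67589857]
[232.26329512 225.34258577]
[-5.53398962  2.89614195]
[3.78871851 4.62242161]
```

>>> {"name": "arm_command", "arguments": {"plan": [[0,0,0,0,0,-0.2,10],[0,0,0,0,0,-0.2,10],[0,0,0,0,0,-0.1,10],[0,0,0,0,0,0,10]]}}

```text
time: 9.95
position: [0.5539, 0.1895, 0.0638]
eef_rot: [0.003, -0.707, 0.003, 0.708]
force: [-0.1, -0.0, -1.0]
finger_gap: 0.0186
```

>>> {"name": "arm_command", "arguments": {"plan": [[0,0,0,0,0,-0.1,10],[0,0,0,0,0,-0.1,10],[0,0,0,0,0,0,10]]}}

```text
time: 10.2
position: [0.5548, 0.1892, 0.0582]
eef_rot: [-0.002, 0.707, -0.003, -0.707]
force: [0.9, -3.1, -2.8]
finger_gap: 0.0192
```

>>> {"name": "arm_command", "arguments": {"plan": [[0,0,0,0,0,-0.1,10],[0,0,0,0,0,-0.1,10],[0,0,0,0,0,-0.1,10],[0,0,0,0,0,-0.1,10],[0,0,0,0,0,0,10]]}}

```text
time: 10.62
position: [0.5544, 0.1892, 0.0457]
eef_rot: [0.003, -0.707, 0.003, 0.707]
force: [0.3, -3.1, -3.2]
finger_gap: 0.0186
```

>>> {"name": "arm_command", "arguments": {"plan": [[0,0,0,0,0,-0.07,10],[0,0,0,0,0,0,10],[0,0,0,0,0,0,10]]}}

```text
time: 10.87
position: [0.5545, 0.1892, 0.044]
eef_rot: [0.003, -0.707, 0.003, 0.707]
force: [1.4, -4.4, -1.7]
finger_gap: 0.019
```

>>> {"name": "arm_command", "arguments": {"plan": [[0,0,0,0,0,-0.06,10],[0,0,0,0,0,0,10],[0,0,0,0,0,0,10]]}}

```text
time: 11.12
position: [0.5546, 0.1894, 0.0438]
eef_rot: [-0.003, 0.707, -0.003, -0.707]
force: [-2.3, -5.3, 9.4]
finger_gap: 0.0188
```

>>> {"name": "arm_command", "arguments": {"plan": [[0,0,0,0,0,-0.06,10],[0,0,0,0,0,0,10],[0,0,0,0,0,0,10]]}}

```text
time: 11.37
position: [0.5546, 0.1897, 0.0436]
eef_rot: [-0.003, 0.707, -0.003, -0.707]
force: [-5.5, -5.9, 19.3]
finger_gap: 0.0187
```

Contact came at TCP z 0.0438, against 0.0439 predicted for the seat. I'll release and rise.

>>> {"name": "arm_command", "arguments": {"plan": [[0,0,0,0,0,0.06,10],[0,0,0,0,0,0,45],[0,0,0,0,0,0,45],[0,0,0,0,0,0,45],[0,0,0,0,0,0,45]]}}

```text
time: 11.78
position: [0.5547, 0.1903, 0.0423]
eef_rot: [0.003, -0.707, 0.003, 0.707]
force: [-0.0, -0.5, -0.4]
finger_gap: 0.0451
```

>>> {"name": "arm_command", "arguments": {"plan": [[0,0,0,0,0,0.3,45],[0,0,0,0,0,1,45],[0,0,0,0,0,1,45],[0,0,0,0,0,0.8,45],[0,0,0,0,0,0,45]]}}

```text
time: 12.2
position: [0.5585, 0.191, 0.1415]
eef_rot: [-0.004, 0.711, -0.002, -0.704]
force: [1.9, 0.2, 0.4]
finger_gap: 0.045
```

>>> {"name": "arm_command", "arguments": {"plan": [[0,0,0,0,-1,0,45],[0,0,0,0,-1,0,45],[0,0,0,0.5,-1,0,45],[0,0,0,0.5,0,0,45],[0,0,0,0.5,0,0,45]]}}

```text
time: 12.62
position: [0.5998, 0.0979, 0.1357]
eef_rot: [0.004, -0.707, 0.004, 0.707]
force: [0.9, 0.1, -0.5]
finger_gap: 0.045
```

```bash
python3 - <<'E'
from h import *
p=arm.state()["position"];print(p)
im=vision.get_image("scene")[:,:,::-1]; t=vision.get_image("top")[:,:,::-1]
r=lambda a,k:cv2.resize(a,None,fx=k,fy=k,interpolation=cv2.INTER_CUBIC)
o=np.zeros((480,800,3),np.uint8); a=r(im[215:290,262:342],6); b=r(t[175:242,180:230],6); o[:a.shape[0],:a.shape[1]]=a; o[:b.shape[0],490:490+b.shape[1]]=b
cv2.imwrite("pics/c5.png",o)
for z in(.062,.070):
 for sx,sy in((1,1),(-1,1),(1,-1),(-1,-1)):
  q=[.5527+sx*.020,.1885+sy*.010,z]
  print(z,((w2px("scene",q)-[262,215]+.5)*6).round(), ((w2px("top",q)-[180,175]+.5)*6+[490,0]).round())
E
```

```text
[0.59981    0.09786419 0.13574027]
0.062 [269. 238.] [607. 172.]
0.062 [344. 199.] [605. 261.]
0.062 [244. 207.] [651. 173.]
0.062 [318. 168.] [650. 262.]
0.07 [270. 227.] [604. 171.]
0.07 [345. 188.] [602. 260.]
0.07 [244. 196.] [648. 171.]
0.07 [319. 157.] [647. 261.]
```

View pics/c5.png

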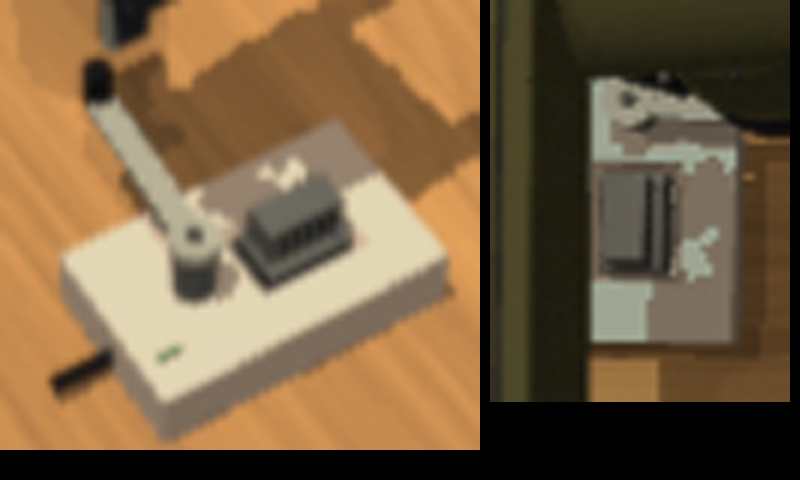

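The battery sits in the pocket. Tab-top corners (262,237) and (343,200) match the seated prediction, z = 62 mm. I'll press it with shut fingers, which gives a direct height check.

>>> {"name": "arm_command", "arguments": {"plan": [[0,0,0,-0.5,1,0,5],[0,0,0,-0.5,1,0,0],[0,0,0,-0.5,1,0,0],[0,0,0,0,0,-0.5,0],[0,0,0,0,0,-0.5,0]]}}

```text
time: 13.13
position: [0.5529, 0.1921, 0.1061]
eef_rot: [-0.002, 0.707, -0.001, -0.707]
force: [0.6, -0.4, -0.5]
finger_gap: -0.0003
```

>>> {"name": "arm_command", "arguments": {"plan": [[0,0,0,0,0,-0.5,0],[0,0,0,0,0,-0.5,0],[0,0,0,0,0,-0.2,0],[0,0,0,0,0,0,0],[0,0,0,0,0,0,0]]}}

```text
time: 13.55
position: [0.5539, 0.1898, 0.0695]
eef_rot: [0.003, -0.707, 0.003, 0.708]
force: [1.1, 0.0, 0.5]
finger_gap: -0.0
```

>>> {"name": "arm_command", "arguments": {"plan": [[0,0,0,0,0,-0.1,0],[0,0,0,0,0,-0.1,0],[0,0,0,0,0,-0.06,0],[0,0,0,0,0,0,0],[0,0,0,0,0,0,0]]}}

```text
time: 13.97
position: [0.5549, 0.1896, 0.0621]
eef_rot: [-0.003, 0.707, -0.003, -0.707]
force: [-0.1, 0.5, 0.3]
finger_gap: -0.0
```

>>> {"name": "arm_command", "arguments": {"plan": [[0,0,0,0,0,-0.07,0],[0,0,0,0,0,0,0],[0,0,0,0,0,0,0]]}}

```text
time: 14.22
position: [0.555, 0.1897, 0.062]
eef_rot: [-0.003, 0.708, -0.003, -0.707]
force: [-3.8, -1.8, 15.0]
finger_gap: 0.0002
```

>>> {"name": "arm_command", "arguments": {"plan": [[0,0,0,0,0,-0.06,0],[0,0,0,0,0,0,0],[0,0,0,0,0,0,0]]}}

```text
time: 14.47
position: [0.5552, 0.1897, 0.062]
eef_rot: [-0.003, 0.708, -0.003, -0.706]
force: [-6.3, -2.0, 26.3]
finger_gap: 0.0001
```

>>> {"name": "arm_command", "arguments": {"plan": [[0,0,0,0,0,0.3,0],[0,0,0,0,0,0.7,0],[0,0,0,0,0,1,0],[0,0,0,0,0,0.8,40],[0,0,0,0,0,0,45]]}}

```text
time: 14.88
position: [0.5582, 0.1906, 0.1472]
eef_rot: [-0.004, 0.71, -0.002, -0.704]
force: [0.6, 1.5, 0.2]
finger_gap: 0.0231
```

>>> {"name": "arm_command", "arguments": {"plan": [[0,0,0,0.5,-1,0,45],[0,0,0,0.5,-1,0,45],[0,0,0,0.48,-1,0,45],[0,0,0,0,0,0,45],[0,0,0,0,0,0,45]]}}

```text
time: 15.3
position: [0.5996, 0.098, 0.1414]
eef_rot: [0.004, -0.707, 0.004, 0.707]
force: [-0.2, 0.0, 0.5]
finger_gap: 0.0447
```

>>> {"name": "arm_command", "arguments": {"plan": [[0,0,0,0,0,-1,45],[0,0,0,0,0,-0.8,45],[0,0,0,0,0,-0.3,45],[0,0,0,0,0,0,45],[0,0,0,0,0,0,5]], "grip_force": 25}}

```text
time: 15.72
position: [0.5984, 0.1004, 0.0785]
eef_rot: [0.003, -0.707, 0.003, 0.708]
force: [0.0, 0.4, 0.4]
finger_gap: 0.0342
```

>>> {"name": "arm_command", "arguments": {"plan": [[0,0,0,0,0,0,5],[0,0,0,0,0,0,5],[0,0,0,0,0,0,5],[0,0,0,0,0,0,5],[0,0,0,0,0,0,5]]}}

```text
time: 16.13
position: [0.5998, 0.0974, 0.0804]
eef_rot: [-0.001, 0.708, -0.004, -0.706]
force: [0.2, -7.3, -1.2]
finger_gap: 0.0124
```

>>> {"name": "arm_command", "arguments": {"plan": [[0,0,0,-0.56,0.09,0,5],[0,0,0,-0.53,0.2,0,5],[0,0,0,-0.49,0.29,0,5],[0,0,0,0,0,0,5]]}}

```text
time: 16.47
position: [0.5474, 0.1156, 0.0801]
eef_rot: [0.001, -0.706, 0.004, 0.709]
force: [-5.0, -8.3, 4.3]
finger_gap: 0.0123
```

>>> {"name": "arm_command", "arguments": {"plan": [[0,0,0,-0.42,0.38,0,5],[0,0,0,-0.34,0.45,0,5],[0,0,0,-0.25,0.51,0,5],[0,0,0,0,0,0,5]]}}

```text
time: 16.8
position: [0.5145, 0.157, 0.0797]
eef_rot: [0.002, -0.704, 0.003, 0.711]
force: [-11.4, -4.2, 8.4]
finger_gap: 0.0121
```

>>> {"name": "arm_command", "arguments": {"plan": [[0,0,0,0,0,0,5],[0,0,0,0,0,0,5]]}}

```text
time: 16.97
position: [0.5149, 0.156, 0.0797]
eef_rot: [0.001, -0.703, 0.004, 0.711]
force: [-10.7, -3.2, 9.5]
finger_gap: 0.0124
```

>>> {"name": "arm_command", "arguments": {"plan": [[0,0,0,-0.1,0.4,0,5],[0,0,0,-0.05,0.35,0,5],[0,0,0,0,0,0,5],[0,0,0,0,0,0,5]]}}

```text
time: 17.3
position: [0.5116, 0.18, 0.0797]
eef_rot: [0.002, -0.704, 0.003, 0.71]
force: [-10.4, 1.0, 6.4]
finger_gap: 0.012
```

>>> {"name": "arm_command", "arguments": {"plan": [[0,0,0,0.08,0.15,0,5],[0,0,0,0,0.13,0,5],[0,0,0,0,0,0,5],[0,0,0,0,0,0,5]]}}

```text
time: 17.63
position: [0.5118, 0.188, 0.0796]
eef_rot: [0.003, -0.703, 0.003, 0.711]
force: [-14.5, -0.2, 9.4]
finger_gap: 0.0123
```

>>> {"name": "arm_command", "arguments": {"plan": [[0,0,0,0,0.07,0,5],[0,0,0,0,0,0,5],[0,0,0,0,0,0,5]]}}

```text
time: 17.88
position: [0.5118, 0.1887, 0.0796]
eef_rot: [0.002, -0.703, 0.004, 0.712]
force: [-13.9, -2.8, 9.5]
finger_gap: 0.0123
```

>>> {"name": "arm_command", "arguments": {"plan": [[0,0,0,-0.1,0.07,0,5],[0,0,0,0,0,0,5],[0,0,0,0,0,0,5]]}}

```text
time: 18.13
position: [0.5117, 0.1889, 0.0796]
eef_rot: [0.0, -0.705, 0.005, 0.71]
force: [-8.0, -9.8, 5.7]
finger_gap: 0.0123
```

>>> {"name": "arm_command", "arguments": {"plan": [[0,0,0,0,0.07,0,5],[0,0,0,0,0,0,5],[0,0,0,0,0,0,5]]}}

```text
time: 18.38
position: [0.5117, 0.1892, 0.0796]
eef_rot: [-0.001, -0.704, 0.005, 0.71]
force: [-7.3, -16.2, 8.5]
finger_gap: 0.0121
```

Stop reached: y stays at 0.189 while the force rises to -16 N. I'll release, retreat and look.

>>> {"name": "arm_command", "arguments": {"plan": [[0,0,0,-0.1,0,0,5],[0,0,0,0,0,0,40],[0,0,0,0,0,0,40],[0,0,0,0,0,0,40],[0,0,0,0,0,0,40]]}}

```text
time: 18.8
position: [0.5142, 0.1952, 0.0799]
eef_rot: [-0.003, 0.708, -0.002, -0.706]
force: [0.4, 0.0, 0.1]
finger_gap: 0.0401
```

>>> {"name": "arm_command", "arguments": {"plan": [[0,0,0,0,0,0.4,40],[0,0,0,0,0,1,40],[0,0,0,0,0,1,40],[0,0,0,0,0,1,40],[0,0,0,0,0,1,40]]}}

```text
time: 19.22
position: [0.5132, 0.195, 0.2126]
eef_rot: [-0.003, 0.707, -0.002, -0.707]
force: [0.5, 0.8, -0.1]
finger_gap: 0.0401
```

>>> {"name": "arm_command", "arguments": {"plan": [[0,0,0,0,-1,0,40],[0,0,0,0,-1,0,40],[0,0,0,0,-1,0,40],[0,0,0,0,-1,0,40],[0,0,0,0,-1,0,40]]}}

```text
time: 19.63
position: [0.5135, 0.0438, 0.2116]
eef_rot: [-0.003, 0.708, -0.002, -0.707]
force: [-0.6, -0.3, 0.5]
finger_gap: 0.0399
```

>>> {"name": "arm_command", "arguments": {"plan": [[0,0,0,0,-1,0,40],[0,0,0,0,-1,0,40],[0,0,0,0,0,0,40],[0,0,0,0,0,0,40],[0,0,0,0,0,0,40]]}}

```text
time: 20.05
position: [0.5135, -0.0151, 0.2111]
eef_rot: [-0.003, 0.707, -0.003, -0.707]
force: [-0.2, 0.8, 0.0]
finger_gap: 0.0401
```

```bash
python3 - <<'E'
from h import *
im=vision.get_image("scene")[:,:,::-1]; t=vision.get_image("top")[:,:,::-1]
r=lambda a,k:cv2.resize(a,None,fx=k,fy=k,interpolation=cv2.INTER_CUBIC)
o=np.zeros((480,800,3),np.uint8); a=r(im[215:290,262:342],6); b=r(t[175:242,180:230],6); o[:a.shape[0],:a.shape[1]]=a; o[:b.shape[0],490:490+b.shape[1]]=b
cv2.imwrite("pics/c6.png",o)
cv2.imwrite("pics/s6.png",np.vstack([im[100:],t[60:320]]))
for p in([.6048,.1876,.071],[.5148,.1885,.091]):print(((w2px("scene",p)-[262,215]+.5)*6).round(), ((w2px("top",p)-[180,175]+.5)*6+[490,0]).round())
E
```

```text
[194. 241.] [629.  99.]
[368. 127.] [617. 299.]
```

View pics/c6.png

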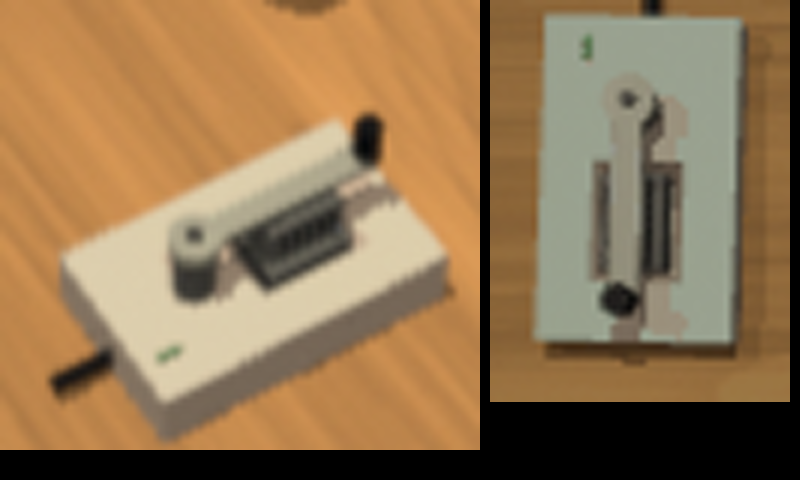

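View pics/s6.png

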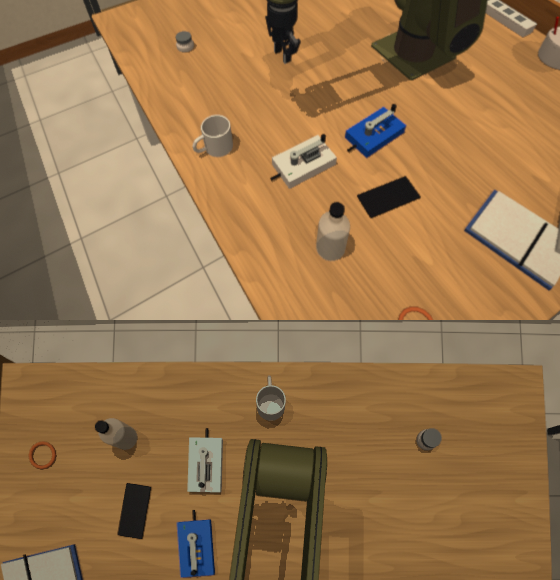

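The lever lies along the dock over the battery. The knob is at (368,125) in the scene crop and (620,298) in the top crop, against (368,127) and (617,299) predicted for shut. The bystanders are in place and the gripper is clear, so I'm handing in.

```bash
python3 -c "
from bench import arm
print(arm.sign_off(), arm.state()['time'])"
```

```text
the job is handed in; nothing more can be done
the job is handed in; nothing more can be done
```

The battery is in the white dock's pocket with the lever shut over it, and I handed the job in at about 20 s on the robot's clock. I gripped the knob and swung the lever open to about 1.5 rad. Then I stood the battery in the pocket tab up, pressed it home, and swung the lever back to its stop. Everything was let go.

**Battery:** I pressed the tab top with about 26 N; it sat 62.0 mm above the desk, the height given for a fully seated battery.

**Lever:** It stopped moving while the push rose to about 16 N, well above the 1 N it needs to turn. In the last pictures the knob is within about half a pixel (1–2 mm) of the predicted shut position, which is the limit of what I could measure.

**Rest of the scene:** The mug, phone, bottle, jar and blue dock look unmoved, and the gripper is clear of everything.

**Disagreements:**
- The battery's lower edge, seen just before insertion, read about 2 pixels too high; the contact heights later showed the battery was where it should be.
- There was 10–15 N of sideways force on the wrist while the lever was being closed.

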